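Open the guard gate of a bench crimping press

ROBOT

A 6-joint arm with a two-finger parallel gripper is mounted at the origin on the work surface. World frame = base frame: x ahead of the robot, y to its left, z up, the work surface at z = 0. Lengths are in mm, angles in rad, forces in N, time in s.
With the tool pointing down it reaches from about 300 to 775 mm from the base axis. Payload 14.6 kg.
Tool frame: the origin (TCP) lies at the very end of the fingers, on their centre line; the grasp point (between the pads) lies 19 mm behind it (pinch_z is the distance from the TCP to the grasp point, in mm); x points along the fingers, z is the direction in which the jaws open and shut, and the axes are right-handed (so a half turn about x gives the same grasp; the last joint's range is limited). The gripper opens to 94 mm and grips with 3 to 60 N. Pads are 16 mm wide; open, the fingers measure 119 mm over their backs; the gripper's body (75 mm by 177 mm) begins 78 mm behind the grasp point.
Start: joints at [-1.239, 0.3, 1.521, -0, 1.321, -0.067], TCP at [213.564, -506.833, 205.446] pointing down, gripper open.
Joint ranges: [-3.03, 3.03], [-0.79, 2.21], [0.23, 2.52], [-1.04, 4.18], [0, 3.07], [-2.55, 2.55]. Speed limits (rad/s): [2.22, 2.22, 2.57, 3.14, 3.14, 3.14].

INTERFACE

Orientations are given as [roll, pitch, yaw] about the fixed x, y, z axes, in that order (R = Rz(yaw) Ry(pitch) Rx(roll)).
In Python, from cell import read_state, camera, sign_off, pinch_z gives the robot as it stands. The module is installed in compiled form; this text tells all that it offers.
- The arm moves only by the tool arm_command, never from a script. Its argument "series" is a list of rows, each a list of 3 entries, a list of its own where there are three numbers: the finger opening in mm, from 0 to 94, then the shift along the tool's x, y, z in mm, then the turn about the tool's x in degrees. A call has 1 to 12 rows; each row is the pose to reach, as a shift and turn from the pose measured when the call began, along the tool's axes at that moment; what a row does not reach only later rows make up. A row lasts 1/8 s, in which the tool goes at most 62.5 mm and 10.7 degrees, less where a joint would pass 70% of its speed; a pose out of reach is approached as far as the arm can. A call with a gripper value outside its range is refused whole. The fingers move at their own pace and stop on an object; "newtons" is the grip in N (left out, the last holds). Time passes only in rows, so rows that repeat a pose let the fingers close. It gives the time, the measured TCP pose, the force and the opening at its end, in the units of the state.
- read_state(): the state, without advancing time (a new reading comes with each control period).
- camera(name): name is "scene" or "top" or "wrist"; returns a dict with "pixels" (400x640x3 uint8, red, green, blue), "range_z" (400x640 float32, mm along the optical axis (not along the pixel's ray), 0 where there is no reading), "fov_y" (degrees; the focal length in pixels is half the picture's height over the tangent of half this angle, whatever the lens; pixels are square), "cx", "cy" (the principal point, pixels), "R" (3x3) and "t" (3): a world point X has camera coordinates R X + t. Camera axes: x right, y down, z forward; pixel columns grow to the right and rows downward; lengths in mm; the calibration is good to about 2 mm. A picture is of the moment at which its call begins.
- sign_off(): hands the job in, once; it reports no verdict.
The state is a dict: "clock": time; "joints": joint angles; "qd": joint speeds; "effort": joint torques, N m; "eef_pos": TCP position; "eef_rot": TCP orientation; "wrist_force": force on the tool from outside, world axes, zero at the start; "moment": the same for the moment, N m; "finger_gap": finger opening in mm.
Only numpy, scipy, OpenCV 4.12 (cv2) and the standard library are available. Lean on these libraries where they do the work, as an engineer would, in place of code of your own. Each camera call takes 0.05 s, during which the arm holds its last target.

TASK

Open the guard gate in front of the crimping press: gently lift the steel latch bar by its thumb tab until it is clear of the catch on the post, feeling for the right height so that the bar is never forced against the lip or hood of the catch, then swing the gate towards the robot to at least 65 degrees, let the bar drop back down and leave the gate standing open. Do not disturb the vial under the press, the green carton or the amber bottle.

Things in the scene. Friction and masses are not known exactly. Their poses are not given: they have to be found in the camera images.
- guard: fixed guard: aluminium posts, clear panels (200 deep, 290 wide, 245 mm high), steel catch; the press in it is 372 mm high at x 35 to 190, y 20 to 90 mm. Origin: bench level, middle of the gate plane. x axis: level, from the gate into the guard; y along the shut gate to the hinge; z up. More than 12 N between latch bar and catch counts as forcing it.
- catch (a point): point on the guard at x -15, y -115, z 175 mm: the bar's centre line inside the dark steel catch, 10 mm wide, on the front of the latch post. Its upright lip stands 3 mm in front of the bar, a hood above. The catch's height differs each time and is NOT measured (this point stays): the bar must rise 8 to 45 mm here to clear the lip, and meets the hood 4 to 6 mm after it clears.
- hinge (a point): a point on the gate's vertical hinge axis, 175 mm above the bench; in the guard's frame x = 0, y = +130 mm.
- pivot (a point): centre of the latch bar's pivot while the gate is shut (the point stays with the guard); in the guard's frame x = -15, y = +80, z = 175 mm. The pivot axis is normal to the gate; as the gate turns, the real pivot goes with it about the hinge.
- tab (a point): middle of the thumb tab to grip: upright steel plate on the bar, 8 mm thick (across the gate), 24 mm wide (along it); its top is 17 mm above this point, the gate's top edge 30 mm below. At rest at x -15, y -55, z 230 mm in the guard's frame: 135 mm along the bar from the pivot, 55 mm above it. Pinch from above, one finger on each side across the gate; tilt the grip with it as it lifts.
- latch_bar: steel latch bar with its tab on the robot's side of the gate, 222 mm long, 8 mm thick, 14 mm high, about 0.25 kg. Origin: on its pivot, mid-height; the bar runs along its -y to 210 mm from the pivot, past the gate's free edge into the catch (195 mm from the pivot). Gravity holds it down, about 2 N at the tab.
- latch (a joint): turn of the latch bar on the gate about its pivot, rad: 0 lying level in the catch (down), grows as the tab end is lifted; at most 0.34.
- gate (a joint): turn of the gate about its hinge, rad: 0 shut, grows as its free edge swings towards the robot (clockwise from above), at most 1.5; light, and stays where it is left (friction). The gate is 218 mm wide, 200 mm high, 14 mm thick.
- vial: bystander: capped glass vial, 30 mm across, 60 mm high, standing under the press head inside the guard; origin at the centre of its underside.
- carton_mid (a point): bystander: centre of the dark green open carton of caps, 120 x 160 x 50 mm, on the bench to the robot's right.
- flask: bystander: amber bottle, 70 mm across, 140 mm high, on the bench to the robot's left; origin at the centre of its underside.

How it is judged:
By the outcome, as a careful person would: the job done as asked, in the order asked, and still so for the second after the job is handed in, with the robot touching nothing.
It also fails if it takes over 48 s, if anything falls off the work surface, if the arm or the gripper's body presses on something with over 40 N, if the wrist force passes 120 N, or if a joint passes its speed limit or range.

## Working session

There is one attempt and no reset: what is moved stays moved. The work goes in short steps, Python scripts to look and compute and a tool call to move; the robot and the scene stay as the last step left them, time stands still between calls to the robot, and variables do not carry over. Pictures are saved under pics/ and viewed, and the job is handed in when it is done.

Besides the shell and the picture viewer there is one more tool, called as name(argument=value, ...) on one line, values as JSON. arm_command: Moves the arm, as the interface text tells. Its arguments: {"type":"object","properties":{"series":{"type":"array"},"newtons":{"type":"number"}},"required":["series"]}

```bash
mkdir -p pics; python3 - <<'E'
from cell import read_state,camera,pinch_z
import cv2,numpy as np
print(read_state(),pinch_z)
for n in ("scene","top","wrist"):
    c=camera(n); cv2.imwrite(f"pics/{n}0.png",c["pixels"][:,:,::-1]); np.savez(f"pics/{n}0.npz",**c)
    print(n,c["fov_y"],c["cx"],c["cy"],c["R"],c["t"])
E
```

```text
{'clock': 0.0, 'joints': array([-1.23859909e+00,  3.00444402e-01,  1.52156659e+00, -2.13965431e-06,
        1.32068856e+00, -6.65696808e-02]), 'qd': array([0.00157728, 0.00033447, 0.00059634, 0.00239315, 0.0006226 ,
       0.00049331]), 'effort': array([ 9.93416070e-04, -5.31802905e+01, -3.52731979e+01,  7.09346356e-02,
        2.43740890e-02, -1.27939261e-04]), 'eef_pos': array([ 213.48452532, -506.601886  ,  204.90710105]), 'eef_rot': array([3.07689532, 1.56968943, 1.90486644]), 'wrist_force': array([ 0.11933482,  0.12059061, -0.63705383]), 'moment': array([ 0.01229082, -0.01599747,  0.00260021]), 'finger_gap': 94.08542143957644} 18.8
scene 52.570962456619405 320.16100126887756 200.13215325337697 [[-0.25808326  0.96612178 -0.00131665]
 [ 0.79562684  0.21176489 -0.56756811]
 [-0.54806109 -0.14752739 -0.82332539]] [ 175.71183509 -383.67479734 1684.92522233]
top 57.857050009899645 314.0122641783282 201.8667010476558 [[-0.01464285 -0.9998304   0.01116976]
 [-0.98626247  0.01260412 -0.16470419]
 [ 0.16453547 -0.01342805 -0.98627976]] [  -4.06428282  632.71407504 1306.09864584]
wrist 58.20919301294821 321.5374076956161 196.08562239474102 [[ 0.38782008 -0.92173293 -0.001996  ]
 [-0.88311713 -0.37219095  0.28561868]
 [-0.26400704 -0.10900596 -0.95834127]] [-550.03596663  -29.67652394  391.39629388]
```

View pics/scene0.png

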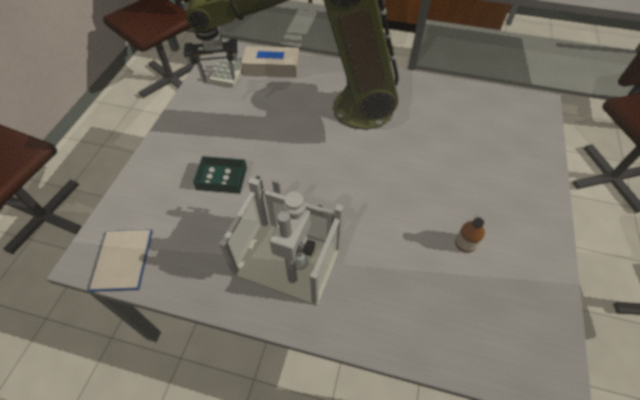

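View pics/top0.png

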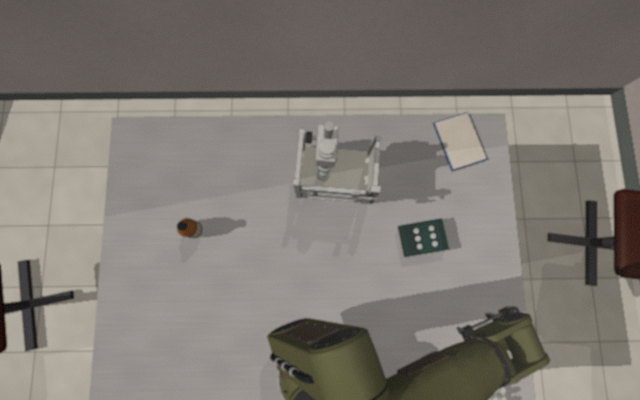

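View pics/wrist0.png

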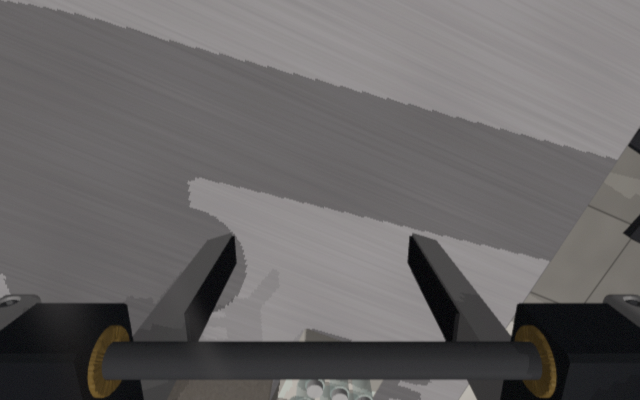

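```bash
cat > h.py <<'E'
import numpy as np,cv2
def cloud(c):
    f=200/np.tan(np.radians(c["fov_y"]/2)); v,u=np.mgrid[0:400,0:640]
    z=c["range_z"].astype(float); P=np.stack([(u-c["cx"])/f*z,(v-c["cy"])/f*z,z],-1)
    return (P-c["t"])@np.asarray(c["R"])
def proj(c,X):
    f=200/np.tan(np.radians(c["fov_y"]/2)); p=np.asarray(X)@np.asarray(c["R"]).T+c["t"]
    return np.stack([f*p[...,0]/p[...,2]+c["cx"],f*p[...,1]/p[...,2]+c["cy"]],-1)
E
python3 - <<'E'
from h import *
a=np.load("pics/top0.npz"); im=a["pixels"][100:260,240:480,::-1]; cv2.imwrite("pics/topz.png",cv2.resize(im,None,fx=3.3,fy=3.3,interpolation=cv2.INTER_CUBIC))
b=np.load("pics/scene0.npz"); im=b["pixels"][160:310,200:360,::-1]; cv2.imwrite("pics/scenez.png",cv2.resize(im,None,fx=4,fy=4,interpolation=cv2.INTER_CUBIC))
for n,c in(("top",a),("scene",b)):
    P=cloud(c); m=(c["range_z"]>0)&(P[...,0]>350)&(P[...,0]<1000)&(abs(P[...,1])<330)&(P[...,2]>30)
    z=P[...,2]
    H=np.histogram(z[m],bins=range(0,420,15)); print(n,m.sum(),H[0])
    # height map render in world (x,y)
    img=np.zeros((600,650),np.uint8)
    for X in P[m]:
        i=int(1000-X[0]);j=int(330-X[1])
        if 0<=i<600 and 0<=j<650: cv2.circle(img,(j,i),1,int(min(255,X[2]*.65)),-1)
    cv2.imwrite(f"pics/hm_{n}.png",img)
E
```

```text
top 2942 [  0   0 138 106  95  71  50  49  50  68  62 129 240 724  23  69 140  76
  83 328  12  32  98  34 253  12   0]
scene 6747 [  0   0 289 306 306 289 294 318 331 363 308 317 326 956 101 205 267 201
 196 622  39  77 187 106 342   1   0]
```

View pics/topz.png

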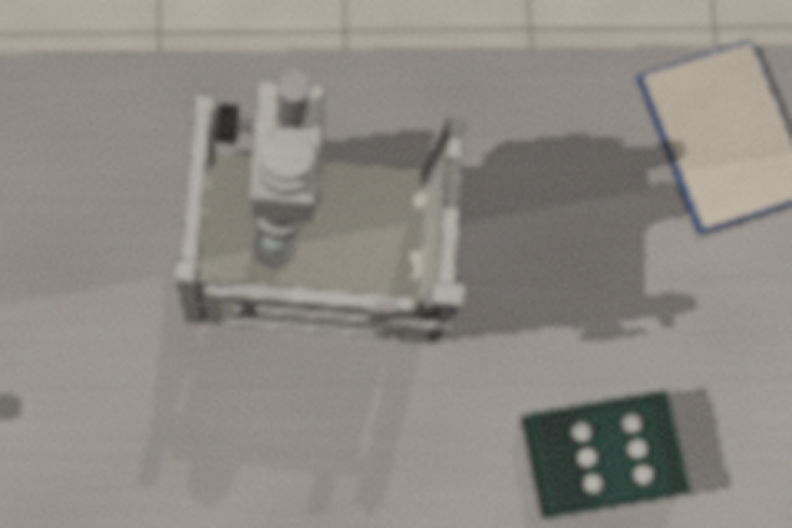

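View pics/scenez.png

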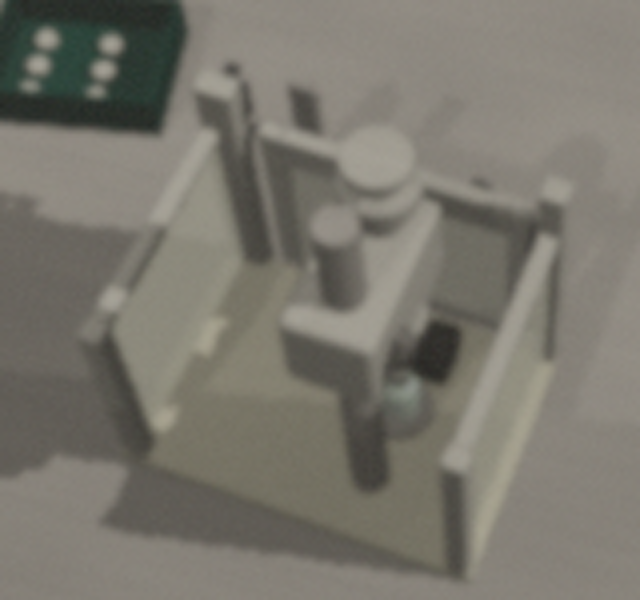

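View pics/hm_top.png

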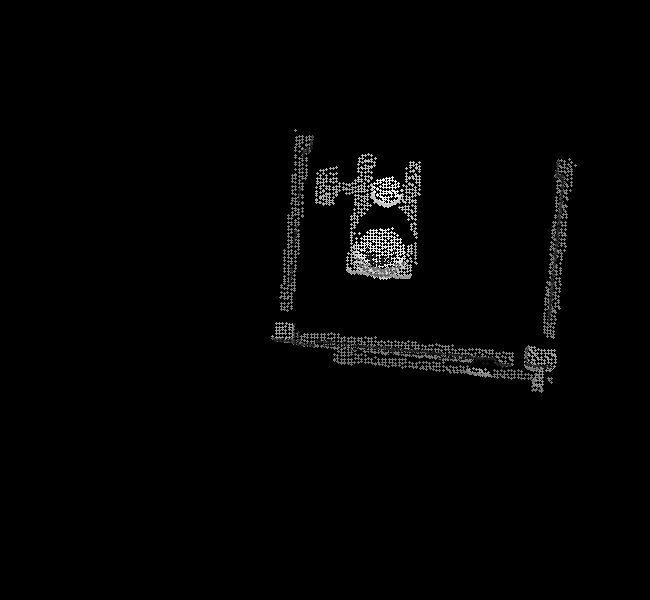

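View pics/hm_scene.png

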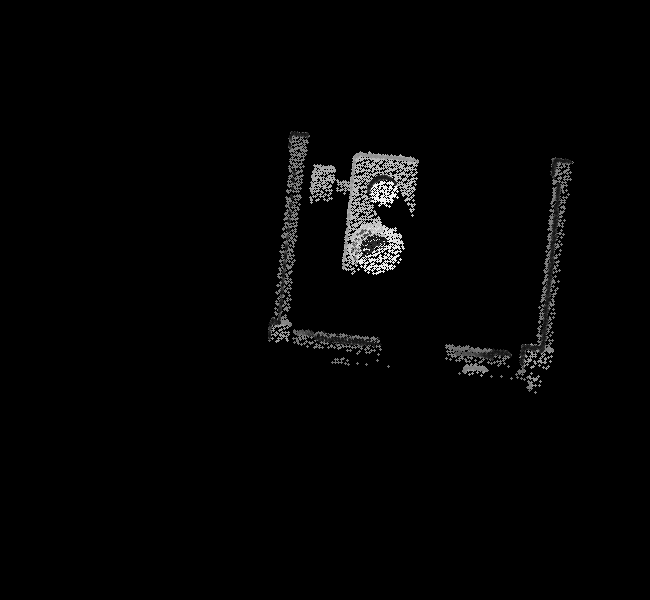

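```bash
python3 - <<'E'
from h import *
for n in("top","scene"):
    c=np.load(f"pics/{n}0.npz"); P=cloud(c)[c["range_z"]>0]
    x,y,z=P.T
    roi=(x>350)&(x<1000)&(abs(y)<330)
    g=P[roi&(z>190)&(z<210)&(x<690)&(x>600)]
    vx,vy,x0,y0=cv2.fitLine(g[:,:2].astype(np.float32),cv2.DIST_HUBER,0,.01,.01).ravel()
    print(n,"gate",len(g),np.degrees(np.arctan2(vx,vy)),x0,y0,"med z",np.median(g[:,2]),"y",np.percentile(g[:,1],[1,99]))
    for s in(-1,1):
        p=P[roi&(z>225)&(z<255)&(x>690)&(x<850)&(y*s>0+(-1 if s<0 else 0))&((y<-190)|(y>25))]
        vx,vy,x0,y0=cv2.fitLine(p[:,:2].astype(np.float32),cv2.DIST_HUBER,0,.01,.01).ravel()
        print(" panel",s,len(p),"dir deg",np.degrees(np.arctan2(vy,vx)),x0,y0,np.median(p[:,2]))
    t=P[roi&(z>225)&(z<258)&(x<650)&(y<-110)&(y>-185)]
    print(" tab",len(t),t.mean(0),t.min(0),t.max(0))
E
```

```text
top gate 347 4.541759 651.154 -75.11881 med z 200.19427366584281 y [-224.38037635   44.04497966]Traceback (most recent call last):
  File "<stdin>", line 11, in <module>
cv2.error: OpenCV(4.12.0) /io/opencv/modules/imgproc/src/linefit.cpp:50: error: (-215:Assertion failed) count > 0 in function 'fitLine2D_wods'
```

```bash
python3 - <<'E'
from h import *
for n in("top","scene"):
    c=np.load(f"pics/{n}0.npz"); P=cloud(c)[c["range_z"]>0]
    x,y,z=P.T
    roi=(x>350)&(x<1000)&(abs(y)<330)
    for lo,hi in((10,45),(-250,-200)):
        m=roi&(x>690)&(x<850)&(y>lo)&(y<hi)&(z>100); p=P[m]; 
        top=np.percentile(p[:,2],90); p=p[abs(p[:,2]-top)<6]
        vx,vy,x0,y0=cv2.fitLine(p[:,:2].astype(np.float32),cv2.DIST_HUBER,0,.01,.01).ravel()
        print(n," panel",len(p),top,"dir deg",np.degrees(np.arctan(vy/vx)),x0,y0)
    g=P[roi&(z>194)&(z<206)&(x<690)&(x>600)]
    print(np.round(g[np.argsort(g[:,1])][::12]))
    t=P[roi&(z>215)&(z<270)&(x<680)&(x>600)]
    t=t[np.argsort(t[:,1])]; print(np.round(t)[::4] )
E
```

```text
top  panel 146 203.91588681381756 dir deg -4.976472 773.42426 35.058743
top  panel 178 202.89931073694996 dir deg -5.7319126 763.589 -228.76183
[[ 687. -225.  200.]
 [ 677. -221.  199.]
 [ 670. -217.  201.]
 [ 632. -199.  200.]
 [ 643. -179.  201.]
 [ 642. -169.  204.]
 [ 643. -156.  200.]
 [ 626. -145.  203.]
 [ 640. -135.  201.]
 [ 644. -126.  199.]
 [ 643. -118.  203.]
 [ 648. -109.  198.]
 [ 644.  -99.  199.]
 [ 654.  -89.  200.]
 [ 650.  -82.  205.]
 [ 645.  -72.  196.]
 [ 652.  -62.  198.]
 [ 658.  -52.  200.]
 [ 651.  -45.  204.]
 [ 649.  -35.  196.]
 [ 662.  -25.  201.]
 [ 655.  -18.  202.]
 [ 652.   -8.  201.]
 [ 662.    2.  202.]
 [ 653.    9.  194.]
 [ 656.   19.  197.]
 [ 659.   39.  200.]]
[[ 638. -226.  239.]
 [ 649. -225.  248.]
 [ 640. -222.  243.]
 [ 633. -221.  246.]
 [ 650. -219.  245.]
 [ 633. -218.  246.]
 [ 644. -215.  244.]
 [ 633. -214.  249.]
 [ 632. -213.  237.]
 [ 640. -212.  244.]
 [ 633. -210.  250.]
 [ 626. -209.  236.]
 [ 650. -209.  246.]
 [ 646. -208.  249.]
 [ 626. -206.  236.]
 [ 635. -206.  241.]
 [ 637. -205.  246.]
 [ 616. -203.  231.]
 [ 641. -2
[... 2187 characters left out ...]
 243.]
 [ 631. -149.  226.]
 [ 633. -147.  239.]
 [ 631. -145.  231.]
 [ 633. -144.  239.]
 [ 627. -142.  246.]
 [ 630. -141.  246.]
 [ 632. -139.  225.]
 [ 632. -137.  245.]
 [ 634. -136.  219.]
 [ 630. -135.  243.]
 [ 628. -134.  232.]
 [ 666.   41.  244.]
 [ 677.   42.  220.]
 [ 660.   43.  246.]
 [ 676.   44.  246.]
 [ 679.   45.  245.]
 [ 671.   46.  244.]
 [ 676.   47.  242.]
 [ 677.   48.  223.]
 [ 674.   49.  245.]
 [ 678.   50.  230.]
 [ 679.   51.  217.]
 [ 679.   53.  248.]
 [ 677.   53.  230.]
 [ 678.   54.  216.]
 [ 664.   55.  247.]
 [ 679.   56.  235.]
 [ 671.   57.  243.]
 [ 677.   58.  242.]
 [ 679.   59.  241.]
 [ 668.   59.  234.]
 [ 669.   60.  221.]
 [ 661.   60.  235.]]
```

```bash
cat >> h.py <<'E'
from scipy.spatial.transform import Rotation as Ro
def Rt(s): return Ro.from_euler("xyz",s["eef_rot"]).as_matrix()
E
python3 - <<'E'
from h import *
from cell import read_state
s=read_state(); R=Rt(s); print(np.round(R,3))
ts=[]
for n in("top","scene"):
    c=np.load(f"pics/{n}0.npz"); P=cloud(c)[c["range_z"]>0]; x,y,z=P.T
    g=P[(z>196)&(z<204)&(y<25)&(y>-185)&(x>636)&(x<668)]
    v=cv2.fitLine(g[:,:2].astype(np.float32),cv2.DIST_HUBER,0,.01,.01).ravel(); print(n,len(g),np.degrees(np.arctan2(v[0],v[1])),v[2:])
    for nm,lo,hi,x0,x1 in(("latchpost",-240,-180,630,660),("hingepost",30,70,655,690)):
        q=P[(z>241)&(z<250)&(y>lo)&(y<hi)&(x>x0)&(x<x1)]; print(nm,len(q),(q.min(0)+q.max(0))/2,q.mean(0),q.max(0)-q.min(0))
    q=P[(z>225)&(z<252)&(y>-165)&(y<-125)&(x>615)&(x<645)]; print("tab",len(q),q.mean(0),q.min(0),q.max(0))
    hs=c["pixels"]; hsv=cv2.cvtColor(hs,cv2.COLOR_RGB2HSV)
    C=cloud(c)
    for nm,lo,hi in(("green",(70,80,20),(95,255,120)),("amber",(5,130,60),(18,255,200))):
        m=cv2.inRange(hsv,lo,hi)>0; m&=(c["range_z"]>0)&(C[...,0]>200)&(C[...,0]<900)&(abs(C[...,1])<700)&(C[...,2]>10)
        if m.any(): print(nm,m.sum(),C[m].min(0),C[m].max(0))
# press points close to gate
o=np.array([650.,-75]);a=np.radians(5.3)
c=np.load("pics/top0.npz");P=np.vstack([cloud(np.load(f"pics/{n}0.npz"))[np.load(f"pics/{n}0.npz")["range_z"]>0] for n in("top","scene")])
d=P[:,:2]-o; gx=d@[np.cos(a),-np.sin(a)]; gy=d@[np.sin(a),np.cos(a)]
m=(gx>15)&(gx<200)&(gy>-60)&(gy<110)&(P[:,2]>250)
print(gx[m].min(),gx[m].max(),gy[m].min(),gy[m].max(),P[m][:,2].max())
E
```

```text
[[-0.     0.922  0.388]
 [ 0.001  0.388 -0.922]
 [-1.     0.    -0.001]]
top 228 5.2366962 [651.6897  -76.23537]
latchpost 53 [ 643.02037036 -210.41317817  245.357438  ] [ 642.79672229 -210.54854157  245.70837581] [20.65546444 29.89972871  8.37741142]
hingepost 36 [668.03385435  47.26262616 245.38195638] [667.73817233  45.93045413 246.1645819 ] [17.42684286 19.6683112   8.63569941]
tab 22 [ 627.46050017 -148.30464882  242.69868687] [ 624.43198365 -159.27557338  225.11036568] [ 631.0811621  -137.82623849  251.63299296]
green 1 [ 451.93000269 -474.68494677   10.41469971] [ 451.93000269 -474.68494677   10.41469971]
amber 178 [511.3901412  415.05369314  84.02496249] [564.94007838 474.15980204 144.4280894 ]
scene 194 5.4800286 [652.3061   -70.909645]
latchpost 59 [ 643.57131715 -207.61438595  244.75952075] [ 643.69520246 -205.8198755   244.5333072 ] [23.66339492 30.7004059   6.54497947]
hingepost 46 [669.57825381  50.55787565 245.12864898] [669.49441475  50.1072486  244.51501836] [21.1786712  19.94445217  7.79412399]
tab 49 [ 630.83343684 -144.68270663  238.59591287] [ 624.94475558 -156.93386678  225.18714329] [ 635.02530157 -133.45364971  248.81816746]
green 5 [ 488.99969186 -413.98979143   43.67328746] [ 553.91117578 -333.53692926   51.3453581 ]
amber 192 [534.77319879 419.73621603  80.21700027] [575.06120773 477.66432532 123.11962801]
69.10218573146474 193.27116786915445 -3.040659730685221 108.64722929267072 377.8844823481508
```

arm_command(series=[[94, [-60, 0, 0], 0], [94, [-95, 58, -19], -7], [94, [-95, 116, -38], -14], [94, [-95, 174, -57], -21], [94, [-95, 232, -76], -28], [94, [-95, 290, -95], -36], [94, [-95, 348, -114], -43], [94, [-95, 406, -133], -50], [94, [-95, 464, -152], -56], [94, [-95, 522, -170], -62], [94, [-95, 522, -170], -62], [94, [-95, 522, -170], -62]])

```text
clock: 1.65
eef_pos: [628.2, -147.6, 299.8]
eef_rot: [2.57, 1.569, 2.48]
wrist_force: [0.2, -0.5, -0.1]
finger_gap: 93.8
```

```bash
python3 - <<'E'
from h import *
from cell import *
s=read_state(); print(s, np.round(Rt(s),4))
c=camera("wrist"); cv2.imwrite("pics/w1.png",c["pixels"][:,:,::-1]); np.savez("pics/w1.npz",**c)
E
```

```text
{'clock': 1.65, 'joints': array([-2.87784321e-01,  4.80549462e-01,  1.05903630e+00,  4.97812364e-04,
        1.60327381e+00, -1.97249143e-01]), 'qd': array([-0.02372002, -0.02188694,  0.0078021 ,  0.00030898, -0.00137017,
        0.00040313]), 'effort': array([ 2.00171627e+00, -6.37957907e+01, -3.76110327e+01,  1.38729480e-01,
        3.07224586e-02, -1.36392607e-02]), 'eef_pos': array([ 628.2381297 , -147.64920483,  299.80518572]), 'eef_rot': array([2.57011067, 1.5694352 , 2.47959134]), 'wrist_force': array([ 0.15077195, -0.46387666, -0.08447419]), 'moment': array([-0.06649699, -0.06608564,  0.04424371]), 'finger_gap': 93.82193378431644} [[-1.100e-03  9.040e-02  9.959e-01]
 [ 8.000e-04  9.959e-01 -9.040e-02]
 [-1.000e+00  7.000e-04 -1.100e-03]]
```

View pics/w1.png

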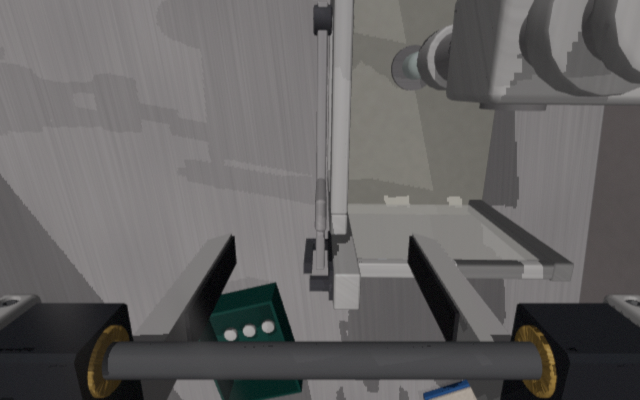

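```bash
python3 - <<'E'
from h import *
c=np.load("pics/w1.npz"); P=cloud(c); 
im=c["pixels"][150:310,270:370,::-1]; cv2.imwrite("pics/w1z.png",cv2.resize(im,None,fx=3.7,fy=3.7,interpolation=cv2.INTER_CUBIC))
u,v=np.meshgrid(np.arange(640),np.arange(400)); u=u.ravel()
z=P[...,2]; x=P[...,0]; y=P[...,1]; r=c["range_z"]>0
vv,uu=np.mgrid[0:400,0:640]
near=r&(uu>270)&(uu<370)&(vv<320)
for nm,m in(("tabtop",near&(z>243)&(z<252)&(y>-175)&(y<-120)),("bar",near&(z>176)&(z<188)&(y>-140)&(y<-15)&(x<645)),("gate",near&(z>197)&(z<203)&(y>-180)&(y<20)&(x>636)),("catchhi",near&(z>205)&(y<-178)&(y>-240)&(x<632)),("pivot",near&(y>-40)&(y<10)&(z>160)&(x<640))):
    q=P[m]; 
    if len(q): print(nm,len(q),np.round(q.mean(0),1),np.round(q.min(0),1),np.round(q.max(0),1),"px",uu[m].min(),uu[m].max(),vv[m].min(),vv[m].max())
    if nm in("bar","gate"):
        w=cv2.fitLine(q[:,:2].astype(np.float32),cv2.DIST_HUBER,0,.01,.01).ravel(); print(np.degrees(np.arctan2(w[0],w[1])),w[2:])
for row in range(236,296,4): print(row,[int(round(t)) if k else -1 for t,k in zip(z[row,302:336:3],r[row,302:336:3])], np.round(P[row,318],0))
E
```

```text
tabtop 318 [ 627.  -148.   244.7] [ 622.6 -160.2  243. ] [ 631.3 -136.6  246.8] px 315 326 199 231
bar 1741 [635.  -70.3 180.6] [ 623.8 -140.   176. ] [645.  -15.1 187.9] px 313 332 18 183
5.646282 [634.7606   -71.746765]
gate 3818 [648.7 -83.5 198.3] [ 636. -180.  197.] [662.7  -6.7 200.8] px 331 353 0 232
5.5101566 [648.56445  -84.479485]
catchhi 634 [ 623.2 -207.3  229. ] [ 607.3 -224.5  205. ] [ 632.  -195.8  244.2] px 303 336 254 309
pivot 422 [636.9 -21.6 181.3] [632.8 -39.9 173.4] [640.   -2.9 186.6] px 313 324 2 55
236 [-2, -1, -1, -2, -1, 180, 181, 180, 0, 167, 169, 171] [ 621. -190.  181.]
240 [-2, -2, 157, 159, 158, 179, 180, 180, 159, 176, 181, 181] [ 620. -194.  180.]
244 [-1, -3, 169, 168, 160, 182, 179, 180, 159, 185, 188, 190] [ 620. -198.  180.]
248 [-3, 177, 177, 177, 160, 182, 181, 180, 159, 192, 195, 198] [ 620. -202.  180.]
252 [-1, 185, 184, 185, -1, 182, 180, 182, -1, 200, 201, 205] [ 619. -205.  180.]
256 [-3, 193, 193, 193, -1, 181, 180, 180, -3, 208, 208, 212] [ 619. -210.  180.]
260 [-2, 201, 200, 200, -3, 180, 181, 180, -2, 216, 217, 218] [ 619. -214.  179.]
264 [-1, 205, 206, 207, -2, 180, 180, 181, -3, 222, 223, 226] [ 618. -217.  181.]
268 [-2, 205, 205, 206, -1, 179, 181, 180, -3, 229, 229, 233] [ 618. -221.  180.]
272 [-4, 205, 207, 205, -2, -1, -3, -1, -3, 233, 233, 238] [ 606. -323.   -1.]
276 [0, -2, -2, 228, 228, 228, 227, 228, 227, 233, 233, 244] [ 620. -204.  227.]
280 [-1, -2, -2, 233, 233, 234, 233, 233, 233, 234, 232, 242] [ 620. -204.  233.]
284 [-1, -1, -1, 234, 233, 233, 232, 233, 234, 233, 235, 243] [ 620. -207.  233.]
288 [-2, -2, -3, 235, 233, 233, 234, 233, 233, 232, 233, 243] [ 619. -211.  233.]
292 [-1, 1, -1, -2, -2, -2, 0, 0, 0, 233, 233, 243] [ 603. -356.   -1.]
```

View pics/w1z.png

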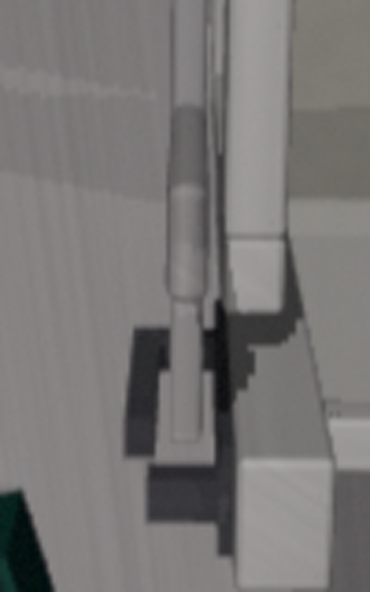

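arm_command(series=[[50, [20, -0.5, -1.2], 0.4], [50, [40, -0.5, -1.2], 0.4], [50, [40, -0.5, -1.2], 0.4], [40, [60, -0.5, -1.2], 0.4], [30, [80, -0.5, -1.2], 0.4], [20, [87, -0.5, -1.2], 0.4], [14, [87, -0.5, -1.2], 0.4], [14, [87, -0.5, -1.2], 0.4], [14, [87, -0.5, -1.2], 0.4]], newtons=10)

```text
clock: 2.82
eef_pos: [626.9, -148.6, 214.0]
eef_rot: [0.617, 1.57, 0.519]
wrist_force: [0.3, -1.1, 0.4]
finger_gap: 14.6
```

```bash
python3 - <<'E'
from h import *
from cell import *
s=read_state(); print(s["wrist_force"],s["moment"],s["eef_pos"],s["finger_gap"],s["clock"])
c=camera("wrist"); cv2.imwrite("pics/w2.png",c["pixels"][:,:,::-1]); np.savez("pics/w2.npz",**c)
P=cloud(c);vv,uu=np.mgrid[0:400,0:640];z=P[...,2]
m=(z>241)&(z<252)&(P[...,1]>-175)&(P[...,1]<-120)&(abs(P[...,0]-627)<12)
q=P[m];print(len(q),q.mean(0),q.min(0),q.max(0),uu[m].min(),uu[m].max(),vv[m].min(),vv[m].max())
E
```

```text
[ 0.26210175 -1.10985707  0.38897295] [-0.02846045 -0.09991044 -0.01997368] [ 626.89475601 -148.59256738  214.04205455] 14.56850326611179 2.825
1112 [ 626.89968023 -145.93590448  244.97936043] [ 615.09856446 -160.44174572  241.02832865] [ 638.99441373 -136.51447619  251.98166739] 293 348 251 299
```

View pics/w2.png

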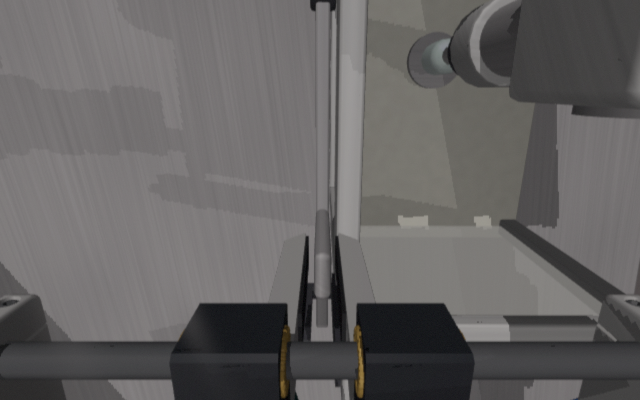

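arm_command(series=[[10, [0, 0, 0], 0], [7, [0, 0, 0], 0], [4, [0, 0, 0], 0], [4, [0, 0, 0], 0], [4, [0, 0, 0], 0]], newtons=15)

```text
clock: 3.5
eef_pos: [626.9, -148.6, 214.0]
eef_rot: [0.592, 1.57, 0.494]
wrist_force: [0.7, 0.1, 3.1]
finger_gap: 7.9
```

```bash
cat > st.py <<'E'
from h import *
from cell import *
s=read_state(); print("F",np.round(s["wrist_force"],2),"M",np.round(s["moment"],3),"p",np.round(s["eef_pos"],2),"gap",round(s["finger_gap"],2),"t",s["clock"])
R=Rt(s); print("tool R",np.round(R,4).tolist(), "zang",round(float(np.degrees(np.arctan2(R[1,2],R[0,2]))),2))
E
python3 st.py
python3 - <<'E'
import numpy as np
for h in(5,10,15,20,25,30,35,38,40,42,44,46):
    t=np.arcsin(h/195); print(h,round(t,3),"rise",round(135*np.sin(t)+55*np.cos(t)-55,2),"yshift",round(135*(1-np.cos(t))+55*np.sin(t),2))
E
```

```text
F [0.71 0.12 3.12] M [ 0.043 -0.14  -0.114] p [ 626.93 -148.57  214.04] gap 7.9 t 3.5
tool R [[0.0007, 0.0982, 0.9952], [0.0004, 0.9952, -0.0982], [-1.0, 0.0004, 0.0006]] zang -5.64
5 0.026 rise 3.44 yshift 1.45
10 0.051 rise 6.85 yshift 3.0
15 0.077 rise 10.22 yshift 4.63
20 0.103 rise 13.56 yshift 6.35
25 0.129 rise 16.85 yshift 8.17
30 0.154 rise 20.11 yshift 10.07
35 0.18 rise 23.34 yshift 12.06
38 0.196 rise 25.25 yshift 13.31
40 0.207 rise 26.52 yshift 14.15
42 0.217 rise 27.79 yshift 15.01
44 0.228 rise 29.04 yshift 15.89
46 0.238 rise 30.29 yshift 16.78
```

arm_command(series=[[4, [-1.7, 0.7, 0], 0], [4, [-3.4, 1.5, 0], 0], [4, [-5.1, 2.3, 0], 0], [4, [-6.8, 3.1, 0], 0], [4, [-8.5, 4.0, 0], 0], [4, [-10.2, 4.9, 0], 0], [4, [-10.2, 4.9, 0], 0], [4, [-10.2, 4.9, 0], 0]], newtons=15)

```text
clock: 4.5
eef_pos: [627.4, -143.5, 224.3]
eef_rot: [0.766, 1.57, 0.667]
wrist_force: [0.1, 1.1, -3.7]
finger_gap: 7.8
```

```bash
python3 st.py
```

```text
F [ 0.07  1.14 -3.72] M [ 0.188 -0.058 -0.111] p [ 627.42 -143.53  224.29] gap 7.75 t 4.5
tool R [[0.0008, 0.0982, 0.9952], [0.0006, 0.9952, -0.0982], [-1.0, 0.0007, 0.0007]] zang -5.63
```

arm_command(series=[[4, [-1.7, 0.9, 0], 0], [4, [-3.3, 1.8, 0], 0], [4, [-5.0, 2.8, 0], 0], [4, [-6.6, 3.7, 0], 0], [4, [-8.3, 4.7, 0], 0], [4, [-9.9, 5.7, 0], 0], [4, [-11.8, 6.9, 0], 0], [4, [-11.8, 6.9, 0], 0], [4, [-11.8, 6.9, 0], 0]], newtons=15)

```text
clock: 5.62
eef_pos: [628.1, -136.6, 236.2]
eef_rot: [0.719, 1.57, 0.62]
wrist_force: [1.3, -0.4, -2.8]
finger_gap: 8.0
```

```bash
python3 st.py; python3 - <<'E'
from h import *
from cell import *
c=camera("wrist"); cv2.imwrite("pics/w3.png",c["pixels"][:,:,::-1]); np.savez("pics/w3.npz",**c)
c=camera("scene"); im=c["pixels"][160:310,200:360,::-1]; cv2.imwrite("pics/s3.png",cv2.resize(im,None,fx=4,fy=4))
E
```

```text
F [ 1.34 -0.39 -2.85] M [ 0.059 -0.141 -0.073] p [ 628.14 -136.63  236.22] gap 8.0 t 5.625
tool R [[0.001, 0.0981, 0.9952], [0.0007, 0.9952, -0.0981], [-1.0, 0.0008, 0.001]] zang -5.63
```

View pics/w3.png

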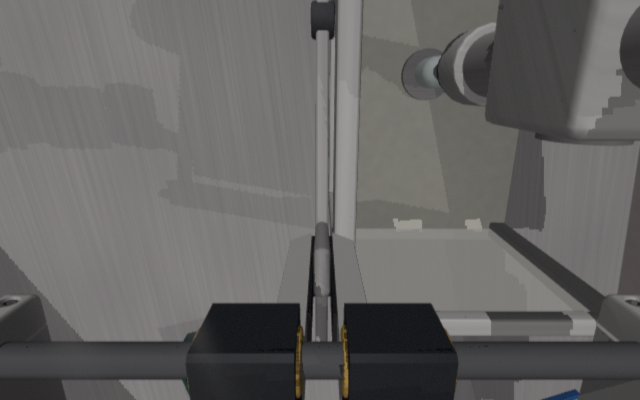

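View pics/s3.png

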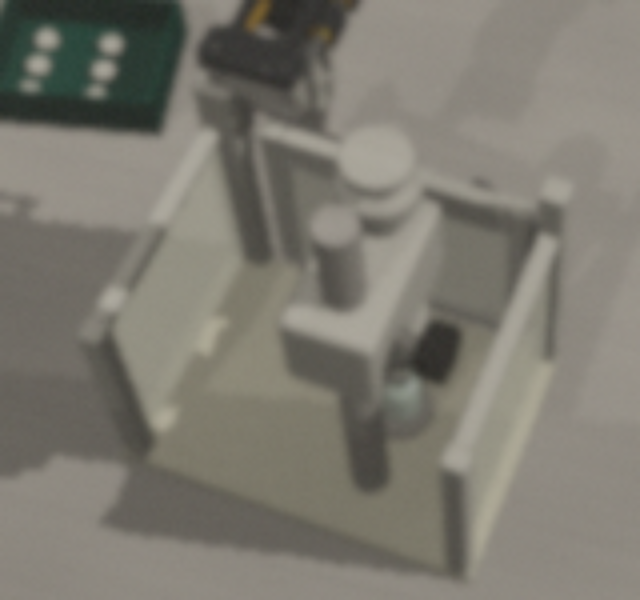

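```bash
cat > slope.py <<'E'
import sys
from h import *
c=np.load(sys.argv[1]); P=cloud(c); v,u=np.mgrid[0:400,0:640]
p=np.array([]);ey=np.array([.0958,.9954]);ex=np.array([.9954,-.0958]); O=np.array([647.4,-93.5])+0
d=P[...,:2]-O; gx=d@ex; gy=d@ey
m=(abs(gx+15)<5)&(gy>-30)&(gy<55)&(P[...,2]>170)&(c["range_z"]>0)
k=np.polyfit(gy[m],P[...,2][m],1); k=np.polyfit(gy[m],P[...,2][m],1); th=-np.arctan(k[0]); print(m.sum(),"theta",th,"h",195*np.sin(th),"z at pivot",np.polyval(k,80))
E
python3 slope.py pics/w1.npz; python3 slope.py pics/w2.npz; python3 slope.py pics/w3.npz
```

```text
1889 theta 1.2562683576108902 h 185.43379060155416 z at pivot 21.60330666888882
2480 theta 0.8502063373004274 h 146.5262308159774 z at pivot 121.28974226032472
3859 theta 1.181409831192436 h 180.40271594379183 z at pivot 70.05814315879195
```

```bash
sed -i 's/(P\[...,2\]>170)&/(P[...,2]>174)\&(P[...,2]<214)\&(v<240)\&/' slope.py
sed -i 's/^k=np.polyfit.*$/X=gy[m];Z=P[...,2][m]\nfor i in range(6):\n    k=np.polyfit(X,Z,1); r=Z-np.polyval(k,X); g=abs(r)<max(2,2*r.std()*.7); X=X[g];Z=Z[g]\nth=-np.arctan(k[0]); print(len(X),"theta",round(th,4),"h",195*np.sin(th),"z at pivot",np.polyval(k,80),r.std())/' slope.py
for i in 1 2 3; do python3 slope.py pics/w$i.npz; done
```

```text
1051 theta 0.0012 h 0.23123884574344183 z at pivot 180.18248335532817 0.6975508040036096
2063 theta -0.0003 h -0.04980962993282754 z at pivot 180.23605684338006 0.6835647502050985
1804 theta 0.1655 h 32.12117639310935 z at pivot 179.90348036170366 0.6991492442887609
```

arm_command(series=[[4, [-0.8, 0.5, 0], 0], [4, [-1.6, 1.0, 0], 0], [4, [-2.4, 1.5, 0], 0], [4, [-3.2, 2.0, 0], 0], [4, [-3.2, 2.0, 0], 0], [4, [-3.2, 2.0, 0], 0]])

```text
clock: 6.48
eef_pos: [628.3, -134.6, 239.4]
eef_rot: [0.841, 1.569, 0.742]
wrist_force: [1.4, 0.5, -4.8]
finger_gap: 8.1
```

```bash
python3 st.py
```

```text
F [ 1.37  0.49 -4.79] M [ 0.053 -0.273 -0.129] p [ 628.32 -134.59  239.36] gap 8.08 t 6.475
tool R [[0.001, 0.0982, 0.9952], [0.0009, 0.9952, -0.0982], [-1.0, 0.001, 0.0009]] zang -5.63
```

arm_command(series=[[4, [-0.6, 0.4, 0], 0], [4, [-0.6, 0.4, 0], 0]])

```text
clock: 6.72
eef_pos: [628.4, -134.2, 240.0]
eef_rot: [0.868, 1.569, 0.769]
wrist_force: [1.0, 1.1, -4.8]
finger_gap: 8.0
```

```bash
python3 st.py
```

```text
F [ 1.    1.05 -4.83] M [-0.061 -0.212 -0.111] p [ 628.35 -134.17  239.98] gap 8.02 t 6.725
tool R [[0.0009, 0.0981, 0.9952], [0.0009, 0.9952, -0.0981], [-1.0, 0.001, 0.0008]] zang -5.63
```

arm_command(series=[[4, [-0.6, 0.4, 0], 0], [4, [-0.6, 0.4, 0], 0]])

```text
clock: 6.98
eef_pos: [628.4, -133.7, 240.6]
eef_rot: [0.861, 1.57, 0.763]
wrist_force: [1.6, 0.6, -5.9]
finger_gap: 7.6
```

```bash
python3 st.py; python3 - <<'E'
from h import *
from cell import *
c=camera("wrist"); cv2.imwrite("pics/w4.png",c["pixels"][:,:,::-1]); np.savez("pics/w4.npz",**c)
E
python3 slope.py pics/w4.npz
```

```text
F [ 1.59  0.63 -5.91] M [-0.105 -0.242 -0.098] p [ 628.39 -133.73  240.61] gap 7.58 t 6.975
tool R [[0.0009, 0.0981, 0.9952], [0.0009, 0.9952, -0.0981], [-1.0, 0.001, 0.0008]] zang -5.63
1784 theta 0.1998 h 38.693001788008125 z at pivot 179.85708263144488 0.6966343537978388
```

arm_command(series=[[4, [-0.6, 0.4, 0], 0], [4, [-0.6, 0.4, 0], 0]])

```text
clock: 7.28
eef_pos: [628.4, -133.3, 241.3]
eef_rot: [0.877, 1.569, 0.779]
wrist_force: [1.8, -0.1, -4.0]
finger_gap: 7.9
```

```bash
python3 st.py|head -1
```

```text
F [ 1.79 -0.09 -3.95] M [-0.077 -0.215 -0.098] p [ 628.43 -133.33  241.25] gap 7.88 t 7.275
```

arm_command(series=[[4, [0, 0, 0], 0], [4, [0, 0, 0], 0]])

```text
clock: 7.52
eef_pos: [628.4, -133.3, 241.3]
eef_rot: [0.836, 1.569, 0.737]
wrist_force: [0.1, 0.6, -4.7]
finger_gap: 7.7
```

```bash
python3 st.py|head -1
```

```text
F [ 0.06  0.55 -4.73] M [-0.111 -0.242 -0.107] p [ 628.44 -133.29  241.28] gap 7.74 t 7.525
```

arm_command(series=[[4, [-0.6, 0.4, 0], 0], [4, [-0.6, 0.4, 0], 0]])

```text
clock: 7.78
eef_pos: [628.5, -132.9, 241.9]
eef_rot: [0.869, 1.569, 0.771]
wrist_force: [1.8, 1.2, -5.5]
finger_gap: 7.7
```

arm_command(series=[[4, [-0.6, 0.4, 0], 0], [4, [-0.6, 0.4, 0], 0]])

```text
clock: 8.02
eef_pos: [628.5, -132.4, 242.6]
eef_rot: [0.842, 1.569, 0.744]
wrist_force: [1.1, 0.9, -5.6]
finger_gap: 8.2
```

```bash
python3 st.py|head -1;  python3 - <<'E'
from h import *
from cell import *
c=camera("wrist"); cv2.imwrite("pics/w5.png",c["pixels"][:,:,::-1]); np.savez("pics/w5.npz",**c)
E
python3 slope.py pics/w5.npz
```

```text
F [ 1.09  0.93 -5.63] M [-0.06  -0.231 -0.155] p [ 628.52 -132.45  242.57] gap 8.25 t 8.025
1760 theta 0.2149 h 41.58874349303038 z at pivot 179.89373027980724 0.7213198234212737
```

arm_command(series=[[4, [-0.4, 0.3, 0], 0], [4, [-0.4, 0.3, 0], 0]])

```text
clock: 8.32
eef_pos: [628.5, -132.1, 243.0]
eef_rot: [0.832, 1.569, 0.734]
wrist_force: [1.8, 1.2, -5.0]
finger_gap: 7.9
```

arm_command(series=[[4, [-0.4, 0.3, 0], 0], [4, [-0.4, 0.3, 0], 0]])

```text
clock: 8.57
eef_pos: [628.6, -131.8, 243.4]
eef_rot: [0.803, 1.569, 0.705]
wrist_force: [1.4, 0.9, -5.1]
finger_gap: 7.9
```

arm_command(series=[[4, [0, 0, -0.8], 0.2], [4, [0, 0, -1.6], 0.5], [4, [0, 0, -1.6], 0.5]])

```text
clock: 8.95
eef_pos: [626.9, -131.5, 243.4]
eef_rot: [1.026, 1.569, 0.919]
wrist_force: [1.2, 1.5, -5.4]
finger_gap: 8.0
```

arm_command(series=[[4, [0, 0, -0.6], 0.2], [4, [0, 0, -1.0], 0.3], [4, [0, 0, -1.0], 0.3]])

```text
clock: 9.32
eef_pos: [625.9, -131.3, 243.3]
eef_rot: [1.139, 1.569, 1.027]
wrist_force: [0.9, 2.5, -5.7]
finger_gap: 8.0
```

```bash
python3 st.py
```

```text
F [ 0.94  2.53 -5.66] M [ 0.253 -0.317 -0.201] p [ 625.87 -131.34  243.34] gap 8.05 t 9.325
tool R [[0.0008, 0.1119, 0.9937], [0.0013, 0.9937, -0.1119], [-1.0, 0.0014, 0.0006]] zang -6.43
```

arm_command(series=[[4, [0, 0, -0.7], 0.2], [4, [0, 0, -1.4], 0.5], [4, [0, 0, -1.4], 0.5]])

```text
clock: 9.7
eef_pos: [624.4, -131.1, 243.3]
eef_rot: [1.314, 1.569, 1.193]
wrist_force: [0.8, 3.0, -5.4]
finger_gap: 8.1
```

arm_command(series=[[4, [0, 0, -0.8], 0.3], [4, [0, 0, -1.6], 0.5], [4, [0, 0, -1.6], 0.5]])

```text
clock: 10.07
eef_pos: [622.7, -130.7, 243.2]
eef_rot: [1.513, 1.569, 1.383]
wrist_force: [2.4, 2.8, -6.9]
finger_gap: 7.8
```

```bash
python3 st.py; python3 - <<'E'
from h import *
from cell import *
c=camera("wrist"); cv2.imwrite("pics/w6.png",c["pixels"][:,:,::-1]); np.savez("pics/w6.npz",**c)
E

```

```text
F [ 2.41  2.85 -6.89] M [ 0.487 -0.336 -0.11 ] p [ 622.71 -130.74  243.24] gap 7.83 t 10.075
tool R [[0.0003, 0.1293, 0.9916], [0.0018, 0.9916, -0.1293], [-1.0, 0.0018, 0.0001]] zang -7.43
```

View pics/w6.png

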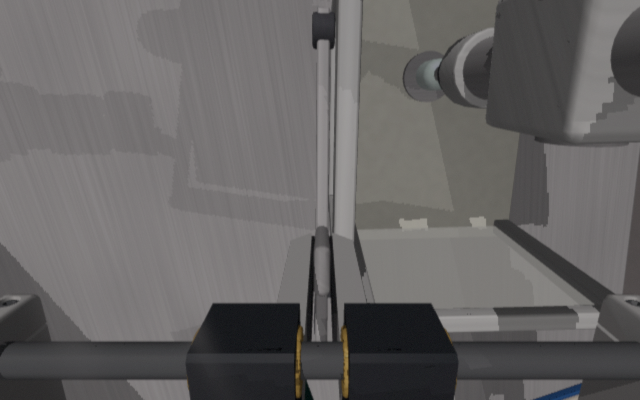

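```bash
cat > arc.py <<'E'
import sys
from h import *
from cell import *
H=np.array([659.7,34.7]); s=read_state(); R=Rt(s); p=s["eef_pos"]; r=p[:2]-H
print("gate ang est", 'r',np.linalg.norm(r), "tool", -np.degrees(np.arctan2(R[1,2],R[0,2]))-5.6, "pos", np.degrees(np.arctan2(-r[0],-r[1]))-10.58)
for f in np.array(eval(sys.argv[1]),float):
    a=-np.radians(f); q=H+np.array([[np.cos(a),-np.sin(a)],[np.sin(a),np.cos(a)]])@r
    d=np.array([q[0]-p[0],q[1]-p[1],0.]); print(f,np.round(R.T@d,1).tolist())
E
python3 arc.py "[1,2,3.5,5,7,9,11,13.5,16,18.5,21,24]"
```

```text
gate ang est r 169.52754620165382 tool 1.8229809927695877 pos 2.023912402816906
1.0 [0.0, 0.3, -2.9]
2.0 [0.0, 0.6, -5.9]
3.5 [0.0, 1.2, -10.3]
5.0 [0.0, 2.0, -14.7]
7.0 [0.0, 3.1, -20.5]
9.0 [0.0, 4.5, -26.2]
11.0 [0.0, 6.0, -31.9]
13.5 [0.0, 8.2, -39.0]
16.0 [0.0, 10.8, -45.9]
18.5 [0.0, 13.6, -52.8]
21.0 [0.0, 16.7, -59.5]
24.0 [0.0, 20.8, -67.3]
```

arm_command(series=[[4, [0, 0.3, -2.9], 1.0], [4, [0, 0.6, -5.9], 2.0], [4, [0, 1.2, -10.3], 3.5], [4, [0, 2.0, -14.7], 5.0], [4, [0, 3.1, -20.5], 7.0], [4, [0, 3.1, -20.5], 7.0]])

```text
clock: 10.88
eef_pos: [602.3, -124.7, 243.3]
eef_rot: [1.817, 1.569, 1.564]
wrist_force: [1.9, 4.7, -6.4]
finger_gap: 7.7
```

```bash
python3 st.py; python3 arc.py "[2,4.5,7.5,11,14.5,18,21.5,25,28.5,32,35]"
```

```text
F [ 1.94  4.68 -6.45] M [ 0.709 -0.505 -0.146] p [ 602.27 -124.67  243.27] gap 7.74 t 10.875
tool R [[0.0, 0.2505, 0.9681], [0.0021, 0.9681, -0.2505], [-1.0, 0.002, -0.0005]] zang -14.5
gate ang est r 169.40414881131065 tool 8.904193756200263 pos 9.23508252291147
2.0 [0.0, 0.6, -5.9]
4.5 [0.0, 1.8, -13.2]
7.5 [0.0, 3.5, -21.9]
11.0 [0.0, 6.1, -31.9]
14.5 [0.0, 9.3, -41.7]
18.0 [0.1, 13.1, -51.4]
21.5 [0.1, 17.5, -60.7]
25.0 [0.1, 22.4, -69.8]
28.5 [0.1, 27.9, -78.6]
32.0 [0.1, 33.9, -87.0]
35.0 [0.1, 39.5, -93.9]
```

arm_command(series=[[4, [0, 1.0, -5.9], 2.0], [4, [0, 2.3, -13.2], 4.5], [4, [0, 4.0, -21.9], 7.5], [4, [0, 6.6, -31.9], 11.0], [4, [0, 9.8, -41.7], 14.5], [4, [0, 13.6, -51.4], 18.0], [4, [0, 18.0, -60.7], 21.5], [4, [0, 22.9, -69.8], 25.0], [4, [0, 22.9, -69.8], 25.0]])

```text
clock: 12.0
eef_pos: [540.1, -84.5, 243.4]
eef_rot: [1.955, 1.568, 1.264]
wrist_force: [5.1, 4.8, -9.1]
finger_gap: 8.3
```

```bash
python3 st.py; python3 arc.py "[2,4.5,7.5,11,14.5,18,21.5,25,28.5,32,35,37.5]"; python3 - <<'E'
from h import *
from cell import *
c=camera("wrist"); cv2.imwrite("pics/w7.png",c["pixels"][:,:,::-1]); np.savez("pics/w7.npz",**c)
E

```

```text
F [ 5.09  4.78 -9.07] M [ 0.578 -0.859 -0.181] p [540.07 -84.53 243.44] gap 8.31 t 12.0
tool R [[0.0007, 0.6373, 0.7706], [0.0022, 0.7706, -0.6373], [-1.0, 0.0022, -0.0009]] zang -39.59
gate ang est r 168.89955006394885 tool 33.992859375823286 pos 34.51379110345867
2.0 [0.0, 0.7, -5.9]
4.5 [0.0, 1.8, -13.1]
7.5 [0.0, 3.6, -21.8]
11.0 [0.0, 6.2, -31.8]
14.5 [0.1, 9.4, -41.6]
18.0 [0.1, 13.2, -51.2]
21.5 [0.1, 17.6, -60.5]
25.0 [0.1, 22.6, -69.5]
28.5 [0.1, 28.1, -78.3]
32.0 [0.1, 34.1, -86.6]
35.0 [0.2, 39.7, -93.5]
37.5 [0.2, 44.6, -99.0]
```

View pics/w7.png

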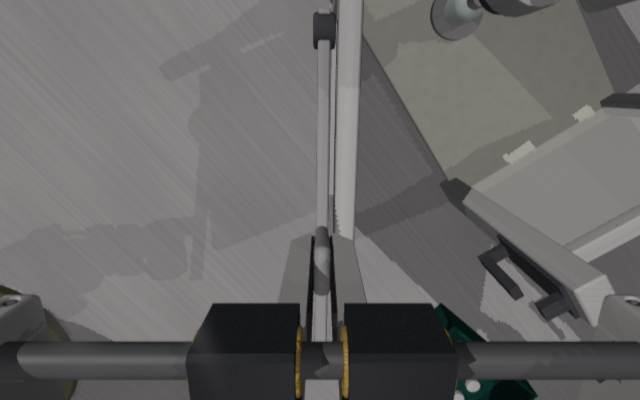

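arm_command(series=[[4, [0, 1.5, -5.9], 2.0], [4, [0, 2.8, -13.1], 4.5], [4, [0, 4.6, -21.8], 7.5], [4, [0, 7.2, -31.8], 11.0], [4, [0, 10.5, -41.6], 14.5], [4, [0, 14.4, -51.2], 18.0], [4, [0, 18.8, -60.5], 21.5], [4, [0, 23.8, -69.5], 25.0], [4, [0, 29.3, -78.3], 28.5], [4, [0, 35.3, -86.6], 32.0], [4, [0, 40.9, -93.5], 35.0], [4, [0, 45.8, -99.0], 37.5]])

```text
clock: 13.55
eef_pos: [492.8, 13.2, 243.8]
eef_rot: [1.848, 1.569, 0.5]
wrist_force: [3.4, -2.4, -8.1]
finger_gap: 7.4
```

```bash
python3 st.py; python3 arc.py "[1,2,3,4,6]"
```

```text
F [ 3.4  -2.37 -8.1 ] M [-0.304 -0.554 -0.167] p [492.85  13.2  243.85] gap 7.44 t 13.55
tool R [[0.0014, 0.9753, 0.221], [0.0008, 0.221, -0.9753], [-1.0, 0.0015, -0.0004]] zang -77.23
gate ang est r 168.23097192284234 tool 71.6312193708812 pos 72.07895029736575
1.0 [0.0, 0.3, -2.9]
2.0 [0.0, 0.7, -5.8]
3.0 [0.0, 1.1, -8.7]
4.0 [0.0, 1.5, -11.6]
6.0 [0.0, 2.6, -17.4]
```

arm_command(series=[[4, [0, 0.6, -4.3], 1.5], [4, [0, 1.4, -8.7], 3.0], [4, [0, 1.4, -8.7], 3.0]])

```text
clock: 13.92
eef_pos: [492.1, 21.9, 244.1]
eef_rot: [1.626, 1.569, 0.225]
wrist_force: [0.6, -0.0, -3.4]
finger_gap: 7.9
```

arm_command(series=[[4, [3.5, -2.3, 0], 0], [4, [7.0, -4.5, 0], 0], [4, [9.7, -6.2, 0], 0], [4, [12.3, -7.9, 0], 0], [4, [15.6, -9.8, 0], 0], [4, [19, -11.6, 0], 0], [4, [22.4, -13.3, 0], 0], [4, [25.8, -15, 0], 0], [4, [27.0, -15.6, 0], 0], [4, [27.0, -15.6, 0], 0]])

```text
clock: 15.18
eef_pos: [476.8, 19.3, 217.0]
eef_rot: [1.66, 1.569, 0.26]
wrist_force: [1.2, -1.3, -2.8]
finger_gap: 7.8
```

```bash
python3 st.py; python3 - <<'E'
from h import *
from cell import *
c=camera("wrist"); cv2.imwrite("pics/w8.png",c["pixels"][:,:,::-1]); np.savez("pics/w8.npz",**c)
E

```

```text
F [ 1.15 -1.25 -2.8 ] M [-0.135 -0.226 -0.154] p [476.81  19.29 216.98] gap 7.8 t 15.175
tool R [[0.0016, 0.9856, 0.1693], [0.0004, 0.1693, -0.9856], [-1.0, 0.0016, -0.0001]] zang -80.26
```

View pics/w8.png

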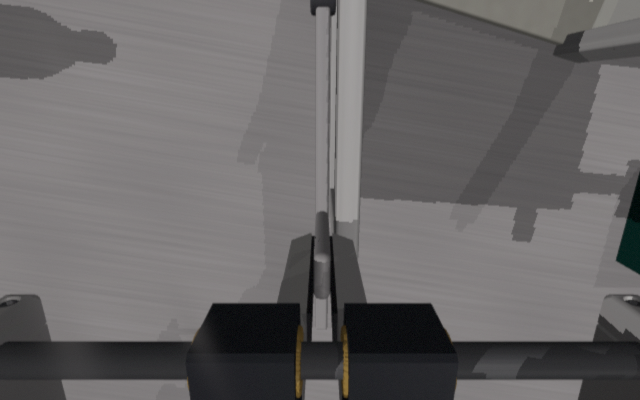

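arm_command(series=[[4, [1.2, -0.6, 0], 0], [4, [1.2, -0.6, 0], 0], [12, [1.2, -0.6, 0], 0], [24, [1.2, -0.6, 0], 0], [34, [1.2, -0.6, 0], 0], [34, [1.2, -0.6, 0], 0], [34, [-30, -0.6, 0], 0], [34, [-70, -0.6, 0], 0], [34, [-110, -0.6, 0], 0], [34, [-140, -0.6, 0], 0], [34, [-140, -0.6, 0], 0]])

```text
clock: 16.6
eef_pos: [476.4, 19.2, 358.9]
eef_rot: [1.456, 1.566, 0.056]
wrist_force: [-1.0, -0.1, -1.0]
finger_gap: 34.4
```

```bash
python3 st.py; python3 - <<'E'
from h import *
from cell import *
for n in("wrist","top"):
    c=camera(n); cv2.imwrite(f"pics/{n}9.png",c["pixels"][:,:,::-1]); np.savez(f"pics/{n}9.npz",**c)
    P=cloud(c);x,y,z=P[...,0],P[...,1],P[...,2]
    m=(c["range_z"]>0)&(z>195)&(z<204)&(x>430)&(x<640)&(y>0)&(y<75)
    q=P[m]
    if len(q)>20:
        w=cv2.fitLine(q[:,:2].astype(np.float32),cv2.DIST_HUBER,0,.01,.01).ravel(); print(n,len(q),"gate dir deg",np.degrees(np.arctan2(w[1],w[0])),w[2:])
    m=(c["range_z"]>0)&(z>174)&(z<188)&(x>430)&(x<610)&(y>0)&(y<75)
    q=P[m]
    if len(q)>20: print("bar",len(q),np.polyfit(q[:,0],q[:,2],1),q.min(0),q.max(0))
E
```

```text
F [-0.99 -0.06 -0.97] M [ 0.011  0.01  -0.044] p [476.44  19.15 358.85] gap 34.43 t 16.6
tool R [[0.0051, 0.9856, 0.1693], [0.0003, 0.1693, -0.9856], [-1.0, 0.0051, 0.0006]] zang -80.25
wrist 3024 gate dir deg 8.601346 [550.54877   16.283527]
bar 1387 [5.97915532e-03 1.77408066e+02] [430.05587371   5.57751752 174.02572338] [609.87258735  47.17978382 187.9674553 ]
top 82 gate dir deg 8.200782 [592.3178    21.994164]
bar 40 [2.16263969e-03 1.81828580e+02] [432.88084867   8.09691552 176.54623881] [607.08434315  43.29149382 187.34618477]
```

View pics/wrist9.png

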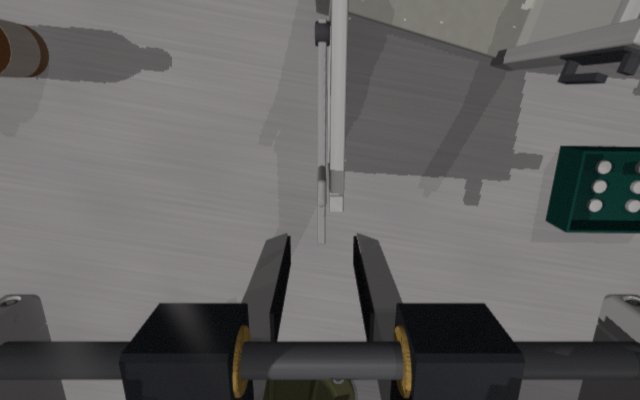

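View pics/top9.png

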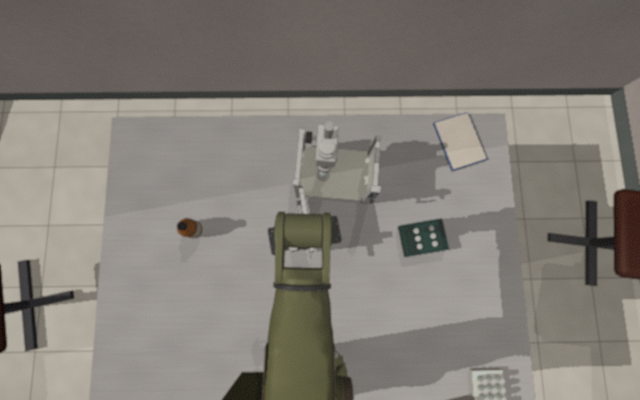

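```bash
python3 -c "
from cell import *
print(sign_off())"
```

```text
the job is handed in; nothing more can be done
None
```

The gate is open and standing at about 75°, with the latch bar back down and the robot clear of everything. I handed the job in after about 16.7 s of the 48 s allowed.

- **Lift:** I pinched the thumb tab at 15 N and raised it in small steps. In the wrist depth image the lip's top sat about 38.5 mm above the bar's resting underside. The camera put the bar at 41.6 mm of lift at the catch before the last two steps, so about 42.7 mm when I pulled. I never felt the hood, so the height came mainly from that lip measurement and then a slow test pull.
- **Release and swing:** The bar passed the lip with no build-up of force. Force at the wrist stayed under about 12 N in the readings between moves while swinging. Most of that was the bar's weight and a slight mismatch with the gate's arc.
- **Tilt:** The moves offered cannot tilt the grip, so the tab turned between the pads instead.
- **Final checks:**
  - The gate is at about 76° by the cameras and 74.6° by the tool's angle, so the two agree within about 1.5°.
  - The bar is level to within 0.006 rad.
  - The fingers are open, with their tips at 359 mm, more than 100 mm above the tab.
- **Bystanders:** The carton and bottle look unmoved in the last pictures. The vial was last clearly seen in place with the gate about 34° open; the final views did not show it clearly.

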